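Shut and latch the vessel guard

ROBOT

A 6-joint arm with a two-finger parallel gripper is mounted at the origin on a cart in front of the work surface, level with it; the furniture and walls round the work are solid. World frame = base frame: x ahead of the robot, y to its left, z up, the work surface at z = 0. Lengths are in m, angles in rad, forces in N, time in s.
With the tool pointing down it reaches from about 0.3 to 0.85 m from the base axis. Payload 5.4 kg.
Tool frame: the origin (TCP) lies midway between the tips of the shut fingers; the grasp point (between the pads) lies 19 mm behind it; z points along the fingers, y is the direction in which the jaws open and shut (so a half turn about z gives the same grasp; the last joint's range is limited). The gripper opens to 85 mm and grips with 20 to 120 N. Pads are 22 mm wide; open, the fingers measure 114 mm over their backs; the gripper's body (76 mm by 85 mm) begins 54 mm behind the grasp point. The pads swing forward as they close: fully open they stand 13 mm farther back than shut.
Start: joints at [-1.326, 0.158, 1.597, -0, 1.386, -0.21], TCP at [0.253, -0.517, 0.231] pointing down, gripper open.
Joint ranges: [-2.91, 2.91], [-0.94, 2.29], [0.18, 2.7], [-1.29, 4.43], [0.17, 2.64], [-3, 3]. Speed limits (rad/s): [2.57, 2.57, 3.14, 3.14, 3.14, 3.14].

INTERFACE

Orientations are given as a unit quaternion [x, y, z, w].
In Python, from rig import monitor, eyes, manip gives the robot as it stands.
- The arm moves only by the tool jog_arm, never from a script. Its arguments are lists of equal length, an entry for each row: "translation": the shift along the tool's x, y, z in m, a list of three; "roll": the turn about the tool's z in rad; "gripper": the opening, from 0 (shut) to 1 (fully open). A call has 1 to 12 rows; each row shifts and turns the commanded pose from where the row before left it, along the tool's axes as they then stand; what a row does not reach is not made up. A row lasts 1/8 s, in which the tool goes at most 62.5 mm and 10.7 degrees, less where a joint would pass 70% of its speed; a pose out of reach is approached as far as the arm can. A call with a gripper value outside its range is refused whole. The fingers move at their own pace and stop on an object; the grip force is fixed at half the most. Time passes only in rows, so rows that do not move let the fingers close. It gives the time, the measured TCP pose, the force and the opening at its end, in the units of the state.
- monitor.sense(): the state, without advancing time (a new reading comes with each control period).
- eyes.camera(name): name is "scene" or "top" or "wrist"; returns a dict with "frame" (384x512x3 uint8, blue, green, red), "range_z" (384x512 float32, m along the optical axis (not along the pixel's ray), 0 where there is no reading), "intrinsics" (3x3 intrinsics, pixels), "xyz" and "rotation" of the camera in the world. Camera axes: x right, y up, looking along -z (the intrinsics and any distortion apply to the point x, -y, -z); pixel columns grow to the right and rows downward; lengths in m; the calibration is good to about 2 mm. The wrist camera is an equidistant fisheye: a pixel r from the principal point sees the ray r / f radians off the axis. A picture is of the moment at which its call begins.
- manip.job_done(): hands the job in, once; it reports no verdict.
The state is a dict: "t": time; "qpos": joint angles; "joint_velocities": joint speeds; "joint_torque": joint torques, N m; "eef_pos": TCP position; "tcp_rot": TCP orientation; "ft_force": force on the tool from outside, world axes, zero at the start; "moment": the same for the moment, N m; "gripper_width": finger opening in m.
Only numpy, scipy, OpenCV 4.12 (cv2) and the standard library are available. Lean on these libraries where they do the work, as an engineer would, in place of code of your own. Each camera call takes 0.05 s, during which the arm holds its last target. There are 200 camera calls.

TASK

The filled combustion vessel is standing in its bench guard with the gate left ajar. Lift the gate's latch bar, swing the gate shut and press it gently, never hard, against its rubber buffer so that the bar clears the catch, then let the bar drop down behind the lip onto the catch's seat and leave the gate latched. Leave the vessel and the things standing round the guard where they are.

Things in the scene. Friction and masses are not known exactly. Their poses are not given: they have to be found in the camera images.
- guard: Fixed bench guard: grey base 205 x 256 x 10 mm, four aluminium posts to z = 155 mm, clear panes on the sides and back, open top, a gate in front. Origin on the bench under the middle of the shut gate; x points into the guard, y to the hinge side, z up. Hinge axis at (0, 93.5) mm, catch post (16 mm square) at (16, -108) mm.
- gate (a joint): Gate angle, rad: 0 = shut (strike in its middle setting), growing as it swings out; at angle a the gate runs from the hinge along (-sin a, -cos a) in the guard's x, y. It stays where it is left. Aluminium frame with a clear pane, 12 mm thick, 22 to 146 mm above the bench, free edge 178 mm from the hinge axis.
- gate_hinge (a point): Point on the gate's hinge axis, 128 mm above the bench. Its axes turn with the gate: -y runs along the gate to its free edge, -x out of its front face.
- bar (a joint): Latch bar angle on its pivot, rad: 0 = level, as when latched on the catch's seat; positive = free end lifted, up to 0.75; about 0.10 = its end lies on top of the lip; -0.10 = hanging on its rest pin on the gate, too low to enter the catch. It falls by its own weight (140 g).
- latch_knob (a point): Centre of the black ball knob (22 mm diameter) on a 9 mm steel neck on the bar's front: 75 mm from the bar's pivot towards the free end, 38 mm in front of the gate's middle plane. It lifts the bar and pushes or pulls the gate, and the fingers can pivot on it. Its axes turn with the bar; x points square to the gate, into it.
- bar_nose (a point): Middle of the latch bar's free end, 153 mm from its pivot and 39 mm past the gate's free edge.
- catch_lip (a point): Top rear edge of the catch's lip in the middle setting. The catch is a dark steel hook on the catch post: a seat 120 mm above the bench, 27 mm wide along y, and before it an upright lip 5 mm thick, 13 mm above the seat; the bar comes down behind it. Catch, buffer and boss are one slotted bracket, clamped up to 13 mm farther into or out of the guard than measured here.
- vessel: Closed steel combustion vessel, 83 mm wide, 135 mm high, 2.3 kg, standing loose on the guard's base plate; origin under its middle.
- timer: Pale lab timer, 62 x 66 x 23 mm, lying on the bench on the catch side of the guard; origin under its middle.
- sample_pot: White sample pot with a white screw cap, 53 mm wide, 61 mm high, on the bench on the catch side of the guard; origin under its middle.
- wash_bottle: White squeeze bottle with a red cap and bent spout, body 66 mm wide, 223 mm high, on the bench on the hinge side of the guard; origin under its middle.
- bar_pivot (a point): Pivot of the latch bar, on the gate 64 mm from the hinge axis, 128 mm above the bench, in the bar's middle plane 14 mm in front of the gate's middle plane. Steel bar 6 mm thick, 16 mm high.
- buffer_face (a point): Free face of the sprung rubber buffer in the middle setting (it moves with the catch). It meets the gate's free stile 6 mm (0.035 rad) before the bar clears the lip; a push at the knob of 1.5 N then, 10 to 12 N when the bar clears; 2 mm on (13 N) a steel boss stops the gate: no need to push harder. Once let go, the gate springs back until the bar bears on the lip.

How it is judged:
On the way:
1. the latch bar is held lifted above the lip's height while the gate is swung in to the catch (value of joint bar above 0.11 rad and value of joint gate below 0.15 rad), for 0.1 s.
At the end, for the whole second after the job is handed in: The gate is shut (within 0.1 rad of 0, which covers every setting of the catch) and at rest, and the latch bar lies level on the catch's seat behind the lip (within 0.04 rad of 0) (value of joint gate between -0.1 and 0.1 rad and value of joint bar between -0.04 and 0.04 rad and velocity of joint gate between -0.02 and 0.02 rad/s); the robot touches nothing.
It fails at once if the gate is pressed hard or slammed against the buffer and boss: more than 17 N on them (about 21 N at the knob) (contact force between guard and gate_c0 above 17 N).
It fails at once if the vessel is pushed more than 20 mm or tipped (distance of vessel from where it was at the start of the episode above 0.02 m or angle between vessel's own z axis and vertical above 0.2 rad).
It fails at once if the timer, sample pot or wash bottle is pushed more than 20 mm (distance of any of timer, sample_pot, wash_bottle from where it was at the start of the episode above 0.02 m).
It also fails if it takes over 61 s, if anything falls off the work surface, if the arm or the gripper's body presses on something with over 40 N, if the wrist force passes 120 N, or if a joint passes its speed limit or range.

## Working session

There is one attempt and no reset: what is moved stays moved. The work goes in short steps, Python scripts to look and compute and a tool call to move; the robot and the scene stay as the last step left them, time stands still between calls to the robot, and variables do not carry over. Pictures are saved under pics/ and viewed, about 8 in all and at most 12, crops included, and the job is handed in when it is done.

Besides the shell and the picture viewer there is one more tool, called as name(argument=value, ...), one argument or row to a line, values as JSON. jog_arm: Moves the arm, as the interface text tells. Its arguments: {"type":"object","properties":{"translation":{"type":"array","items":{"type":"array","items":{"type":"number"}}},"roll":{"type":"array","items":{"type":"number"}},"gripper":{"type":"array","items":{"type":"number"}}},"required":["translation","roll","gripper"]}

```bash
mkdir -p pics; ls
cat > h.py <<'E'
import numpy as np, cv2
from rig import monitor, eyes, manip
def snap(name, tag):
    d=eyes.camera(name); np.savez(f'pics/{tag}.npz',**d); cv2.imwrite(f'pics/{tag}.png',d['frame']); return d
def load(tag): return dict(np.load(f'pics/{tag}.npz'))
def pt(d,u,v,z=None):
    "world point of pixel; z= depth override"
    K=d['intrinsics']; r=d['range_z'][int(v),int(u)] if z is None else z
    c=np.array([(u-K[0,2])/K[0,0]*r,-(v-K[1,2])/K[1,1]*r,-r]); return d['rotation']@c+d['xyz']
def proj(d,p):
    K=d['intrinsics']; c=d['rotation'].T@(np.array(p)-d['xyz']); return K[0,0]*c[0]/-c[2]+K[0,2], K[1,1]*(-c[1])/-c[2]+K[1,2]
E
python3 - <<'E'
from h import *
a=snap('scene','s1');b=snap('top','t1')
for d in(a,b):print(d['xyz'],d['rotation'].round(3),d['intrinsics'])
print(monitor.sense())
cv2.imwrite('pics/st1.png',cv2.resize(np.vstack([a['frame'],b['frame']]),(800,1200))[:600])
E
```

```text
pics
[0.60837187 0.46935036 0.83182076] [-0.025  0.29   0.954 -0.063] [[358.71426488   0.         252.67699587]
 [  0.         358.71426488 189.85533754]
 [  0.           0.           1.        ]]
[0.42288917 0.02778584 1.32923818] [-0.071  0.073  0.722 -0.685] [[481.62180804   0.         257.49802118]
 [  0.         481.62180804 186.70429975]
 [  0.           0.           1.        ]]
{'t': 0.1, 'qpos': array([-1.32605703e+00,  1.59015811e-01,  1.59811850e+00, -1.99179134e-05,
        1.38618588e+00, -2.10094315e-01]), 'joint_velocities': array([ 0.00154468, -0.00154415, -0.00234634,  0.00028456,  0.00140536,
       -0.00017254]), 'joint_torque': array([-1.16702927e-04, -3.96991861e+01, -3.32338178e+01, -3.02764684e-04,
        4.16972660e-03,  1.72788538e-05]), 'eef_pos': array([ 0.25244854, -0.51601293,  0.23039251]), 'tcp_rot': array([ 9.74251278e-01,  2.25463302e-01, -2.47485029e-05, -8.63466319e-04]), 'ft_force': array([-0.32572703,  0.19737111,  0.28423981]), 'moment': array([0.04033579, 0.04901942, 0.01298653]), 'gripper_width': 0.08537805448134851}
```

View pics/s1.png

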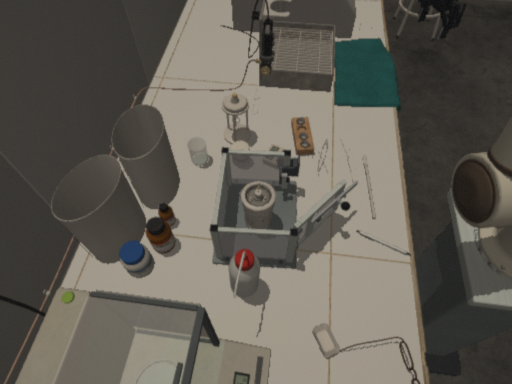

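View pics/t1.png

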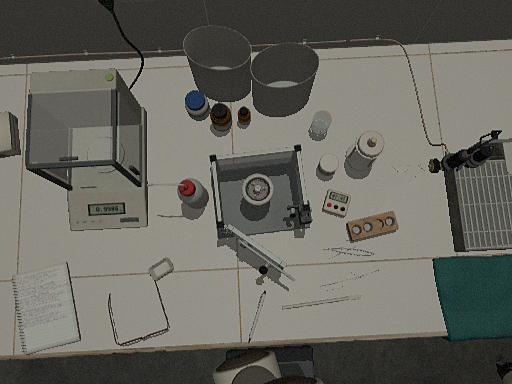

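The scene view shows the guard, with the gate ajar towards the robot and the knob at (345,206). In the top view the hinge is near (228,230), the bar end near (292,280), the knob at (264,270) and the catch at (298,214). I'll enlarge the top view and measure.

Run:
```python
s=open('h.py').read()
s=s.replace("d=eyes.camera(name);","d=eyes.camera(name); d['rotation']=Rotation.from_quat(d['rotation']).as_matrix();").replace("import numpy","from scipy.spatial.transform import Rotation\nimport numpy",1)
open('h.py','w').write(s)
from h import *
for t in('s1','t1'):
    d=load(t); d['rotation']=Rotation.from_quat(d['rotation']).as_matrix(); np.savez(f'pics/{t}.npz',**d)
d=load('t1'); 
for n,u,v in [('knob',264,270),('bottle',187,187),('pot',328,160),('timer',337,203),('vessel',257,185),('tbl',200,300)]: print(n,pt(d,u,v).round(3))
a=load('s1'); print('knobS',pt(a,345,206).round(3))
c1=cv2.resize(d['frame'][140:290,200:350],(600,600),interpolation=cv2.INTER_CUBIC)
cv2.imwrite('pics/c1.png',c1)
```

```text
knob [0.461 0.012 0.132]
bottle [0.667 0.188 0.186]
pot [ 0.749 -0.179  0.059]
timer [ 0.635 -0.2    0.022]
vessel [0.673 0.018 0.139]
tbl [0.395 0.186 0.005]
knobS [0.465 0.02  0.13 ]
```

View pics/c1.png

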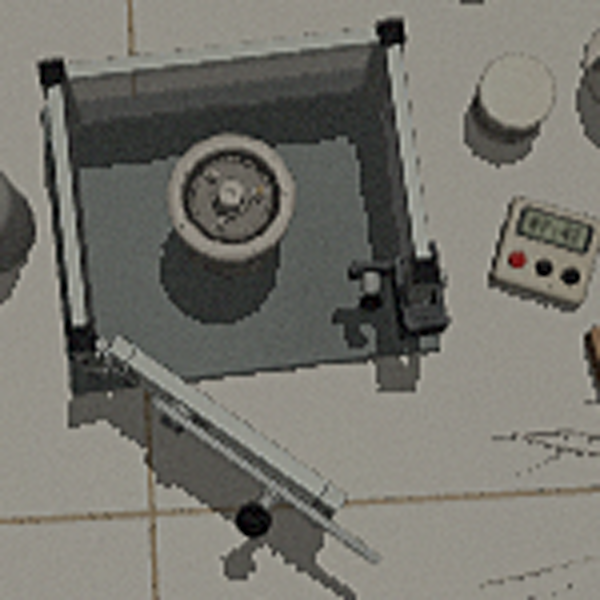

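The enlarged view shows the posts at crop (80,337), (52,72), (390,30) and (425,265), the knob at (253,519), the bar nose at (377,560), and the gate top from (112,350) to (338,497).

```bash
cat >> h.py <<'E'
def atz(d,u,v,z):
    a=pt(d,u,v,1.0)-d['xyz']; return d['xyz']+a*(z-d['xyz'][2])/a[2]
E
python3 - <<'E'
from h import *
d=load('t1')
for n,u,v,z in [('postHF',80,337,.155),('postHB',52,72,.155),('postCB',390,30,.155),('postCF',427,262,.155),('knob',253,519,.1205),('nose',377,560,.115),('gateH',112,350,.146),('gateF',338,497,.146),('hook',362,268,.133),('buf',372,295,.12)]:
    u=u/4+200;v=v/4+140
    print(n,atz(d,u,v,z).round(4), pt(d,u,v).round(3))
E
```

```text
postHF [0.576  0.1138 0.155 ] [0.576 0.114 0.154]
postHB [0.7447 0.1253 0.155 ] [0.744 0.125 0.158]
postCB [ 0.7609 -0.0892  0.155 ] [ 0.76  -0.089  0.158]
postCF [ 0.6113 -0.1018  0.155 ] [ 0.611 -0.102  0.156]
knob [0.4618 0.0136 0.1205] [0.461 0.014 0.137]
nose [ 0.433  -0.0617  0.115 ] [ 0.433 -0.061  0.121]
gateH [0.5681 0.0951 0.146 ] [0.568 0.095 0.145]
gateF [ 0.4714 -0.0383  0.146 ] [ 0.471 -0.038  0.151]
hook [ 0.6131 -0.0631  0.133 ] [ 0.616 -0.065  0.113]
buf [ 0.5976 -0.0693  0.12  ] [ 0.602 -0.072  0.088]
```

jog_arm(
  translation=[
    [0,0,0],
    [0,0,0],
    [0,0,0],
    [0,0,0],
    [0,0,0],
    [0,0,0],
    [0,0,0],
  ],
  roll=[0.182,0.182,0.182,0.182,0.182,0.182,0],
  gripper=[1,1,1,1,1,1,1],
)

```text
t: 0.98
eef_pos: [0.2525, -0.5162, 0.2308]
tcp_rot: [0.95, -0.312, -0.0, -0.0]
ft_force: [0.1, 0.9, 0.1]
gripper_width: 0.0854
```

jog_arm(
  translation=[
    [-0.0147,-0.055,0],
    [-0.0147,-0.055,0],
    [-0.0147,-0.055,0],
    [-0.0147,-0.055,0],
    [-0.0147,-0.055,0],
    [-0.0147,-0.055,0],
    [-0.0147,-0.055,0],
    [-0.0147,-0.055,0],
    [-0.0147,-0.055,0],
    [-0.0147,-0.055,0],
    [0,0,0],
    [0,0,0],
  ],
  roll=[0,0,0,0,0,0,0,0,0,0,0,0],
  gripper=[1,1,1,1,1,1,1,1,1,1,1,1],
)

```text
t: 2.48
eef_pos: [0.4614, 0.0129, 0.2311]
tcp_rot: [0.95, -0.312, -0.0, 0.0]
ft_force: [-0.6, -0.6, 0.1]
gripper_width: 0.0857
```

Run:
```python
from h import *
d=snap('wrist','w1'); print(d['xyz'],d['rotation'].round(3),d['intrinsics'])
s=monitor.sense(); print(s['eef_pos'],s['tcp_rot'],s['qpos'],s['ft_force'],s['t'])
```

```text
[ 0.52353311 -0.03282765  0.37264524] [[-0.592  0.769  0.242]
 [-0.806 -0.565 -0.175]
 [ 0.002 -0.298  0.954]] [[297.31863964   0.         249.99686293]
 [  0.         297.31863964 191.46306113]
 [  0.           0.           1.        ]]
[0.46138317 0.01225428 0.23115332] [ 9.49797552e-01 -3.12865042e-01 -1.44644668e-04  2.34681693e-04] [-2.35935642e-01 -1.44111485e-01  1.90145870e+00 -4.51813791e-04
  1.38457234e+00  1.97136047e+00] [0.95320963 0.65763456 0.88921131] 2.525
```

View pics/w1.png

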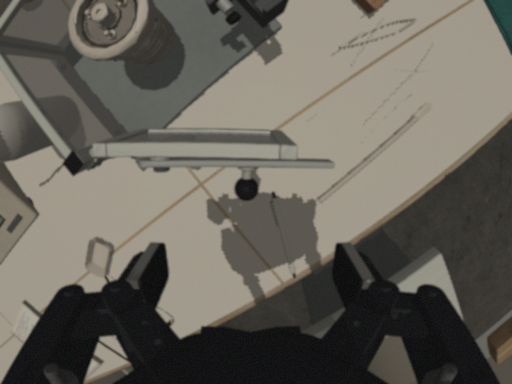

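The wrist view shows the knob at (247,188), centred between the fingertips. The gate lies parallel to the jaw axis.

```bash
cat >> h.py <<'E'
def ray(d,u,v):
    K=d['intrinsics']; a=np.array([u-K[0,2],v-K[1,2]])/K[0,0]; th=np.hypot(*a); s=np.sin(th)/max(th,1e-9)
    return d['rotation']@np.array([a[0]*s,-a[1]*s,-np.cos(th)])
def fz(d,u,v,z):
    r=ray(d,u,v); return d['xyz']+r*(z-d['xyz'][2])/r[2]
E
python3 - <<'E'
from h import *
d=load('w1')
print('knob',fz(d,247,188,.1205),'rz',d['range_z'][188,247], 'nose',fz(d,332,164,.113),'gate',fz(d,95,150,.146),fz(d,296,150,.146))
R=Rotation.from_quat(monitor.sense()['tcp_rot']).as_matrix()
print(R.T@(fz(d,247,188,.1205)-monitor.sense()['eef_pos']))
c=cv2.resize(d['frame'][0:70,190:300],(770,490),interpolation=cv2.INTER_CUBIC); cv2.imwrite('pics/c2.png',cv2.convertScaleAbs(c,alpha=2.2))
E
```

```text
knob [0.46388896 0.01364309 0.1205    ] rz 0.2536522 nose [ 0.43461265 -0.06125458  0.113     ] gate [0.5732877  0.09249485 0.146     ] [ 0.47221346 -0.04000244  0.146     ]
[ 0.00120399 -0.00266549  0.11065176]
```

View pics/c2.png

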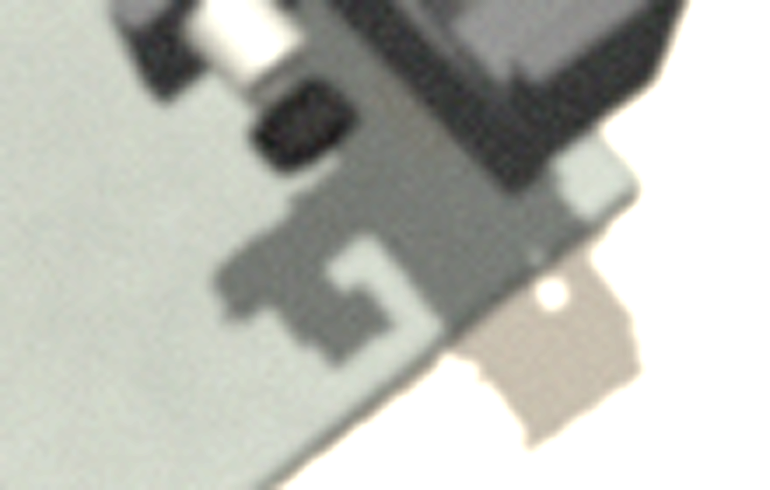

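jog_arm(
  translation=[
    [0.001,-0.002,0.04],
    [0,0,0.04],
    [0,0,0.03],
    [0,0,0.021],
    [0,0,0],
    [0,0,0],
    [0,0,0],
    [0,0,0],
    [0,0,0],
    [0,0,0],
    [0,0,0],
  ],
  roll=[0,0,0,0,0,0,0,0,0,0,0],
  gripper=[1,1,1,1,1,0.2,0.2,0.2,0.2,0.2,0.2],
)

```text
t: 3.9
eef_pos: [0.465, 0.0142, 0.1013]
tcp_rot: [0.95, -0.313, 0.002, -0.001]
ft_force: [4.4, 3.5, 3.0]
gripper_width: 0.0189
```

jog_arm(
  translation=[
    [0,0,0],
    [0,0,0],
    [0,0,0],
    [0,0,0],
  ],
  roll=[0,0,0,0],
  gripper=[0,0,0,0],
)

```text
t: 4.4
eef_pos: [0.465, 0.0142, 0.1013]
tcp_rot: [0.95, -0.313, 0.002, -0.001]
ft_force: [3.8, 2.9, 2.1]
gripper_width: 0.0188
```

Run:
```python
from h import *
a=snap('wrist','w2'); s=monitor.sense(); print(s['eef_pos'],s['ft_force'],s['moment'],s['gripper_width'])
cv2.imwrite('pics/c3.png',a['frame'])
```

```text
[0.465022   0.01424568 0.10124292] [3.42841806 2.91247757 2.41774519] [ 0.60688817 -0.68655915 -0.08558374] 0.018986106935530534
```

View pics/c3.png

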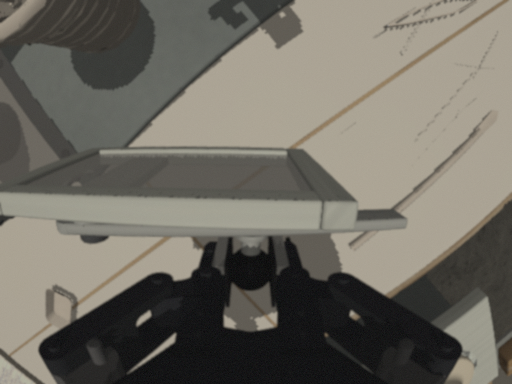

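The fingers hold the knob at about (248,270), with a small side load along the jaw axis. I'll lift now and ease that load.

jog_arm(
  translation=[
    [0,-0.002,-0.003],
    [0,0,-0.005],
    [0,0,-0.006],
    [0,-0.001,-0.006],
    [0,-0.001,-0.006],
    [0,0,0],
    [0,0,0],
  ],
  roll=[0,0,0,0,0,0,0],
  gripper=[0,0,0,0,0,0,0],
)

```text
t: 5.32
eef_pos: [0.4657, 0.0155, 0.1266]
tcp_rot: [0.949, -0.314, 0.0, 0.002]
ft_force: [-2.9, -7.1, -3.2]
gripper_width: 0.0186
```

Run:
```python
from h import *
a=snap('wrist','w3'); b=snap('scene','s3'); s=monitor.sense(); print(s['eef_pos'],s['ft_force'],s['moment'],s['gripper_width'])
p=np.hstack([cv2.resize(a['frame'][130:330,130:430],(450,300)),cv2.resize(b['frame'][150:250,280:400],(360,300),interpolation=cv2.INTER_CUBIC)])
cv2.imwrite('pics/c4.png',p[:,:800])
```

```text
[0.46573442 0.01547967 0.12657032] [-2.81242249 -6.40638879 -3.84155098] [-1.25558636  0.60584255 -0.60877492] 0.0185218902178161
```

View pics/c4.png

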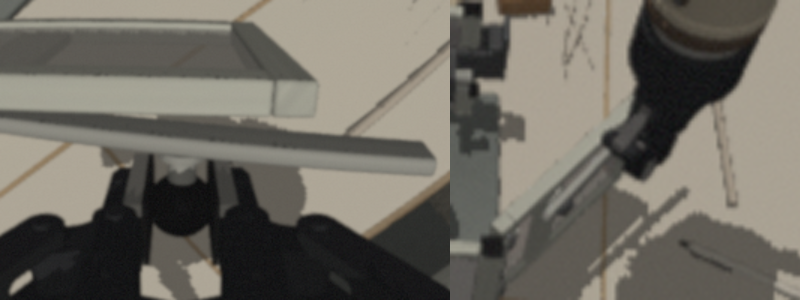

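jog_arm(
  translation=[
    [0.0069,0.0032,0],
    [0.0069,0.0017,0],
    [0.0069,0.0017,0],
    [0.0069,0.0017,0],
    [0.0069,0.0017,0],
    [0,0,0],
  ],
  roll=[-0.05,-0.05,-0.05,-0.05,-0.05,0],
  gripper=[0,0,0,0,0,0],
)

```text
t: 6.18
eef_pos: [0.4914, -0.0105, 0.1268]
tcp_rot: [0.981, -0.193, 0.001, 0.001]
ft_force: [1.0, -4.7, -5.8]
gripper_width: 0.0183
```

jog_arm(
  translation=[
    [0.0069,0.0027,0],
    [0.0069,0.0017,0],
    [0.0069,0.0017,0],
    [0.0069,0.0017,0],
    [0.0069,0.0017,0],
    [0.0069,0.0017,0],
    [0,0,0],
    [0,0,0],
  ],
  roll=[-0.05,-0.05,-0.05,-0.05,-0.05,-0.05,0,0],
  gripper=[0,0,0,0,0,0,0,0],
)

```text
t: 7.18
eef_pos: [0.5281, -0.0313, 0.1269]
tcp_rot: [0.999, -0.045, 0.001, 0.001]
ft_force: [2.8, -4.4, -6.3]
gripper_width: 0.0187
```

```bash
cat >> h.py <<'E'
def st():
    s=monitor.sense(); R=Rotation.from_quat(s['tcp_rot']).as_matrix()
    print(s['t'],s['eef_pos'].round(4),'Ftool',(R.T@s['ft_force']).round(1),'yaw y',np.arctan2(R[1,1],R[0,1]).round(3),s['gripper_width'])
E
python3 - <<'E'
from h import *
a=snap('wrist','w4');b=snap('top','t4'); st()
p=np.hstack([cv2.resize(a['frame'][100:340,130:430],(450,360)),cv2.resize(b['frame'][190:290,220:320],(350,360),interpolation=cv2.INTER_CUBIC)])
cv2.imwrite('pics/c5.png',cv2.convertScaleAbs(p,alpha=1.5))
E
```

```text
7.275 [ 0.528  -0.0312  0.1269] Ftool [3.6 5.  6. ] yaw y -1.66 0.018421997924199986
```

View pics/c5.png

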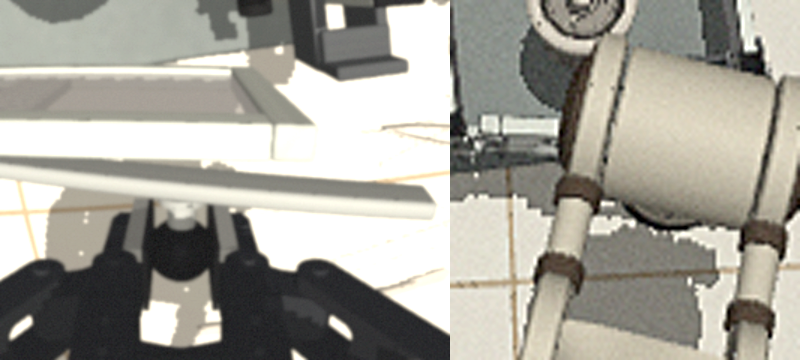

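The gate is nearly in, the bar is still lifted, and the dark catch is at crop (360,60). I'll continue in small steps and watch the force.

jog_arm(
  translation=[
    [0.0027,0.0018,0],
    [0.0027,0.0008,0],
    [0.0027,0.0008,0],
    [0,0,0],
    [0,0,0],
  ],
  roll=[-0.02,-0.02,-0.02,0,0],
  gripper=[0,0,0,0,0],
)

```text
t: 7.9
eef_pos: [0.5355, -0.0341, 0.1265]
tcp_rot: [1.0, -0.014, 0.001, -0.0]
ft_force: [4.9, -0.2, -5.2]
gripper_width: 0.0185
```

jog_arm(
  translation=[
    [0.0014,0.0004,0],
    [0.0014,0.0004,0],
    [0,0,0],
    [0,0,0],
  ],
  roll=[-0.01,-0.01,0,0],
  gripper=[0,0,0,0],
)

```text
t: 8.4
eef_pos: [0.5381, -0.0349, 0.1264]
tcp_rot: [1.0, -0.003, 0.0, -0.0]
ft_force: [5.0, 1.6, -5.2]
gripper_width: 0.0186
```

```bash
python3 -c "
from h import *
st()"
```

```text
8.4 [ 0.5381 -0.0349  0.1264] Ftool [ 5.  -1.6  5.2] yaw y -1.578 0.018603339476542476
```

jog_arm(
  translation=[
    [0.0014,0.0004,0],
    [0.0014,0.0003,0],
    [0,0,0],
    [0,0,0],
  ],
  roll=[-0.01,-0.01,0,0],
  gripper=[0,0,0,0],
)

```text
t: 8.9
eef_pos: [0.5408, -0.0357, 0.1263]
tcp_rot: [1.0, 0.007, 0.0, -0.0]
ft_force: [4.6, 1.2, -5.3]
gripper_width: 0.0187
```

jog_arm(
  translation=[
    [0.0014,0.0004,0],
    [0,0,0],
    [0,0,0],
  ],
  roll=[-0.01,0,0],
  gripper=[0,0,0],
)

```text
t: 9.28
eef_pos: [0.5422, -0.0361, 0.1263]
tcp_rot: [1.0, 0.012, 0.0, -0.0]
ft_force: [5.1, 0.8, -5.0]
gripper_width: 0.0187
```

jog_arm(
  translation=[
    [0.0014,0.0004,0],
    [0,0,0],
    [0,0,0],
  ],
  roll=[-0.01,0,0],
  gripper=[0,0,0],
)

```text
t: 9.65
eef_pos: [0.5436, -0.0364, 0.1263]
tcp_rot: [1.0, 0.017, 0.0, -0.0]
ft_force: [5.5, 1.6, -5.6]
gripper_width: 0.0183
```

Run:
```python
from h import *
a=snap('wrist','w5');st()
cv2.imwrite('pics/c6.png',cv2.convertScaleAbs(cv2.resize(a['frame'][100:300,200:460],(780,600),interpolation=cv2.INTER_CUBIC),alpha=1.7))
```

```text
9.7 [ 0.5436 -0.0364  0.1263] Ftool [ 5.6 -0.3  4.4] yaw y -1.537 0.01830991635765213
```

View pics/c6.png

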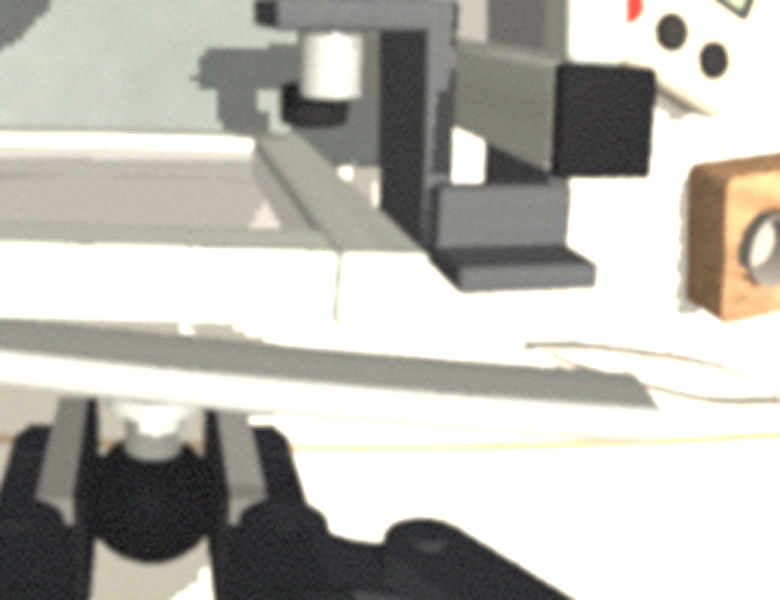

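The wrist view shows the catch seat at crop (437–567, 185–245), the lip rear edge at about (510,255) and the buffer at (315,110). The bar is lifted and still in front of the lip. I'll work out the angle still to go.

Run:
```python
from h import *
from scipy.optimize import brentq
d=load('w5'); psi=.072
P=lambda u,v,z: fz(d,200+u/3,100+v/3,z)
L1,L2=P(455,250,.133),P(580,252,.133); F1=P(462,275,.133); post=P(600,75,.155)
print('lip',L1,L2,'front',F1,'post',post)
g1,g2=P(20,240,.146),P(335,248,.146) # front top edge of gate
print('gate front edge',g1,g2,'a=',psi-np.pi/2-np.arctan2(*(g2-g1)[1::-1]))
for H in ([.577,.101],[.579,.099]):
    H=np.array(H)
    for L in(L1,L2):
        f=lambda a:(L[:2]-H)@np.array([np.cos(t:=psi-np.pi/2-a-np.pi/2),np.sin(t)])-.017
        print('a clear',brentq(f,-.4,.6), 'edge off',[(g[:2]-H).round(4) for g in(g1,g2)])
```

```text
lip [ 0.58414064 -0.08581756  0.133     ] [ 0.58477278 -0.10930123  0.133     ] front [ 0.57991578 -0.08766167  0.133     ] post [ 0.61591507 -0.096603    0.155     ]
gate front edge [ 0.58680291 -0.01725295  0.146     ] [ 0.58720417 -0.06243621  0.146     ] a= 0.06311943195394232
a clear -0.05726116903356908 edge off [array([ 0.0098, -0.1183]), array([ 0.0102, -0.1634])]
a clear -0.04581278133911932 edge off [array([ 0.0098, -0.1183]), array([ 0.0102, -0.1634])]
a clear -0.047884581883291095 edge off [array([ 0.0078, -0.1163]), array([ 0.0082, -0.1614])]
a clear -0.03737853149641729 edge off [array([ 0.0078, -0.1163]), array([ 0.0082, -0.1614])]
```

jog_arm(
  translation=[
    [0.0014,0.0004,0],
    [0.0014,0.0004,0],
    [0.0014,0.0004,0],
    [0,0,0],
    [0,0,0],
  ],
  roll=[-0.01,-0.01,-0.01,0,0],
  gripper=[0,0,0,0,0],
)

```text
t: 10.32
eef_pos: [0.5478, -0.0374, 0.1263]
tcp_rot: [0.999, 0.032, 0.0, -0.0]
ft_force: [4.8, 3.0, -5.4]
gripper_width: 0.0187
```

jog_arm(
  translation=[
    [0.0014,0.0004,0],
    [0,0,0],
    [0,0,0],
  ],
  roll=[-0.01,0,0],
  gripper=[0,0,0],
)

```text
t: 10.7
eef_pos: [0.5492, -0.0378, 0.1262]
tcp_rot: [0.999, 0.037, 0.0, -0.0]
ft_force: [4.0, 1.4, -5.0]
gripper_width: 0.0188
```

jog_arm(
  translation=[
    [0.0014,0.0004,0],
    [0,0,0],
    [0,0,0],
  ],
  roll=[-0.01,0,0],
  gripper=[0,0,0],
)

```text
t: 11.08
eef_pos: [0.5506, -0.0381, 0.1262]
tcp_rot: [0.999, 0.042, 0.0, -0.0]
ft_force: [5.6, 1.9, -5.8]
gripper_width: 0.0187
```

jog_arm(
  translation=[
    [0.0014,0.0003,0],
    [0,0,0],
    [0,0,0],
  ],
  roll=[-0.01,0,0],
  gripper=[0,0,0],
)

```text
t: 11.45
eef_pos: [0.5519, -0.0383, 0.1262]
tcp_rot: [0.999, 0.046, -0.0, -0.0]
ft_force: [4.8, 1.1, -6.2]
gripper_width: 0.0186
```

jog_arm(
  translation=[
    [0.0014,0.0003,0],
    [0,0,0],
    [0,0,0],
  ],
  roll=[-0.01,0,0],
  gripper=[0,0,0],
)

```text
t: 11.82
eef_pos: [0.5529, -0.0385, 0.1261]
tcp_rot: [0.999, 0.051, -0.001, -0.0]
ft_force: [0.6, 1.3, -4.7]
gripper_width: 0.0185
```

Run:
```python
from h import *
a=snap('wrist','w6');st()
cv2.imwrite('pics/c7.png',cv2.convertScaleAbs(cv2.resize(a['frame'][100:300,200:460],(780,600),interpolation=cv2.INTER_CUBIC),alpha=1.7))
```

```text
11.875 [ 0.5529 -0.0385  0.1261] Ftool [ 1.2 -2.   5.2] yaw y -1.468 0.018758845627078986
```

View pics/c7.png

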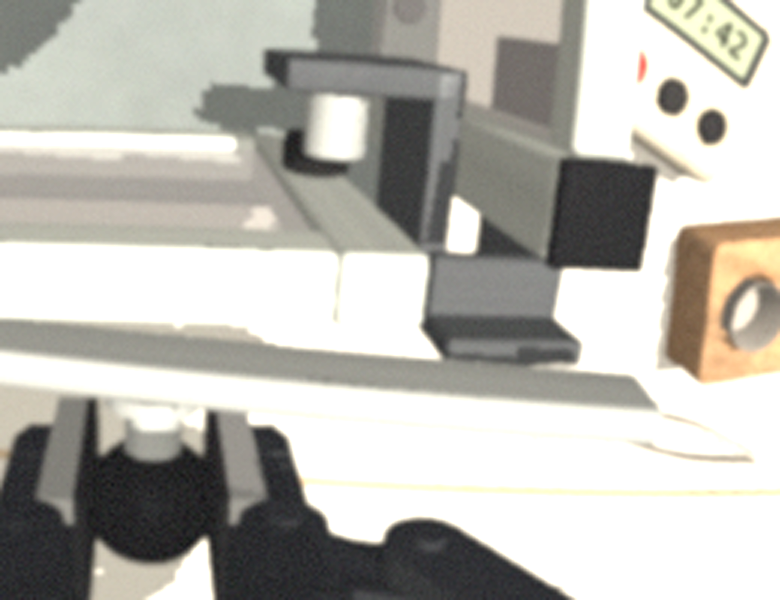

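Contact with the buffer shows: Fx fell from a steady +5 (bias) to about 1, so the push is about 4 N. The bar still overlaps the lip from the front. I'll go on in 0.8 mm steps, aiming for Fx of about −6.5 to −7.

jog_arm(
  translation=[
    [0.0008,0.0002,0],
    [0.0008,0.0002,0],
    [0,0,0],
    [0,0,0],
  ],
  roll=[-0.006,-0.006,0,0],
  gripper=[0,0,0,0],
)

```text
t: 12.38
eef_pos: [0.5545, -0.0388, 0.126]
tcp_rot: [0.998, 0.057, -0.001, -0.0]
ft_force: [-2.0, 0.7, -5.1]
gripper_width: 0.0188
```

jog_arm(
  translation=[
    [0.0008,0.0002,0],
    [0,0,0],
    [0,0,0],
  ],
  roll=[-0.006,0,0],
  gripper=[0,0,0],
)

```text
t: 12.75
eef_pos: [0.5554, -0.0389, 0.126]
tcp_rot: [0.998, 0.06, -0.001, -0.0]
ft_force: [-3.5, -0.3, -4.9]
gripper_width: 0.0189
```

jog_arm(
  translation=[
    [0.0008,0.0002,0],
    [0,0,0],
    [0,0,0],
  ],
  roll=[-0.006,0,0],
  gripper=[0,0,0],
)

```text
t: 13.12
eef_pos: [0.5562, -0.039, 0.1261]
tcp_rot: [0.998, 0.063, -0.0, 0.0]
ft_force: [-4.1, 0.3, -5.8]
gripper_width: 0.0186
```

jog_arm(
  translation=[
    [0.0008,0.0002,0],
    [0,0,0],
    [0,0,0],
  ],
  roll=[-0.006,0,0],
  gripper=[0,0,0],
)

```text
t: 13.5
eef_pos: [0.557, -0.0392, 0.1261]
tcp_rot: [0.998, 0.066, -0.001, -0.0]
ft_force: [-4.9, 0.0, -5.7]
gripper_width: 0.0185
```

Run:
```python
from h import *
a=snap('wrist','w7');st()
cv2.imwrite('pics/c8.png',cv2.convertScaleAbs(cv2.resize(a['frame'][160:270,280:440],(800,550),interpolation=cv2.INTER_CUBIC),alpha=1.4))
```

```text
13.55 [ 0.557  -0.0392  0.1261] Ftool [-5.3 -0.3  4.7] yaw y -1.438 0.01891806022950099
```

View pics/c8.png

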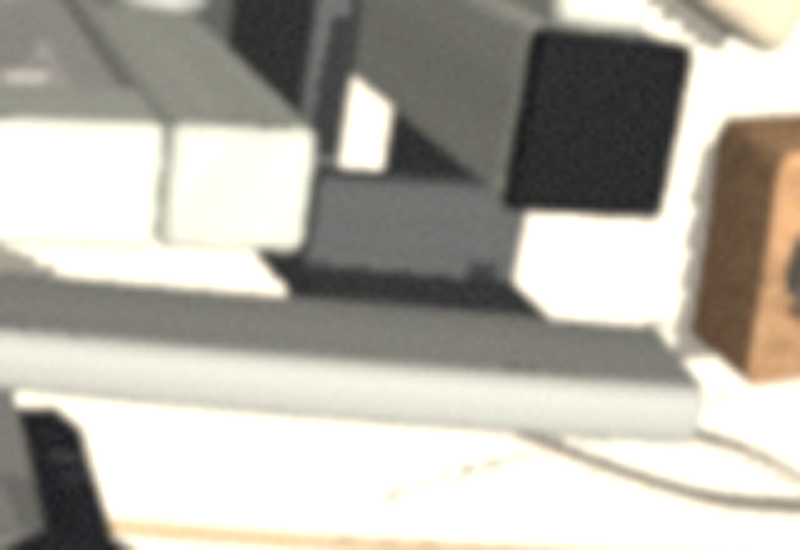

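jog_arm(
  translation=[
    [0.0008,0.0001,0],
    [0,0,0],
    [0,0,0],
  ],
  roll=[-0.006,0,0],
  gripper=[0,0,0],
)

```text
t: 13.92
eef_pos: [0.5576, -0.0393, 0.126]
tcp_rot: [0.998, 0.069, -0.001, 0.0]
ft_force: [-6.2, -0.9, -4.3]
gripper_width: 0.0185
```

jog_arm(
  translation=[
    [0.0005,0.0001,0],
    [0,0,0],
    [0,0,0],
  ],
  roll=[-0.004,0,0],
  gripper=[0,0,0],
)

```text
t: 14.3
eef_pos: [0.5579, -0.0393, 0.126]
tcp_rot: [0.997, 0.071, -0.001, -0.0]
ft_force: [-6.7, -1.2, -4.5]
gripper_width: 0.0187
```

jog_arm(
  translation=[
    [0,0.0006,0.004],
    [0,0.0006,0.004],
    [0,0,0],
    [0,0,0],
  ],
  roll=[0,0,0,0],
  gripper=[0,0,0,0],
)

```text
t: 14.8
eef_pos: [0.5578, -0.0399, 0.1187]
tcp_rot: [0.997, 0.073, -0.002, -0.0]
ft_force: [-10.3, 0.4, 1.3]
gripper_width: 0.0186
```

jog_arm(
  translation=[
    [0,0.0004,0.002],
    [0,0.0002,0.002],
    [0,0,0],
  ],
  roll=[0,0,0],
  gripper=[0,0,0],
)

```text
t: 15.18
eef_pos: [0.5584, -0.0401, 0.1149]
tcp_rot: [0.997, 0.073, -0.001, -0.001]
ft_force: [-13.7, 1.8, 1.8]
gripper_width: 0.0183
```

Run:
```python
from h import *
a=snap('wrist','w8');st()
cv2.imwrite('pics/c9.png',cv2.convertScaleAbs(cv2.resize(a['frame'][160:270,280:440],(800,550),interpolation=cv2.INTER_CUBIC),alpha=1.4))
```

```text
15.225 [ 0.5584 -0.0401  0.1148] Ftool [-10.6  -4.3  -4.6] yaw y -1.426 0.018316235895822982
```

View pics/c9.png

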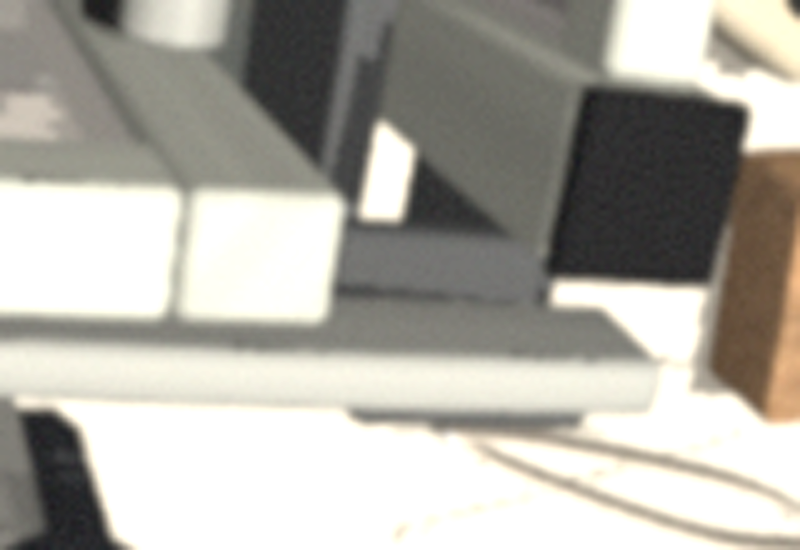

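jog_arm(
  translation=[
    [0,0.0002,0.002],
    [0,0,0],
    [0,0,0],
  ],
  roll=[0,0,0],
  gripper=[0,0,0],
)

```text
t: 15.6
eef_pos: [0.5585, -0.0401, 0.1128]
tcp_rot: [0.997, 0.073, -0.001, -0.001]
ft_force: [2.1, 1.0, -9.7]
gripper_width: 0.0187
```

Run:
```python
from h import *
st();print(monitor.sense()['ft_force'])
```

```text
15.6 [ 0.5585 -0.0401  0.1128] Ftool [ 2.3 -0.7  9.7] yaw y -1.425 0.01868724842253205
[ 2.12858971  1.01188966 -9.71840575]
```

jog_arm(
  translation=[
    [0,0,0],
    [0,0,0],
  ],
  roll=[0,0],
  gripper=[0,0],
)

```text
t: 15.85
eef_pos: [0.5584, -0.0401, 0.1129]
tcp_rot: [0.997, 0.073, -0.001, -0.001]
ft_force: [-13.7, 2.5, 6.3]
gripper_width: 0.0182
```

Run:
```python
from h import *
a=snap('wrist','w9');st()
b=load('w8')
f=lambda d:cv2.resize(d['frame'][150:290,200:420],(550,350),interpolation=cv2.INTER_CUBIC)
p=cv2.resize(a['frame'][150:300,200:400],(800,600),interpolation=cv2.INTER_CUBIC)
cv2.imwrite('pics/c10.png',cv2.convertScaleAbs(p,alpha=1.3))
```

```text
15.9 [ 0.5585 -0.0401  0.1129] Ftool [ 4.2 -0.9  8.4] yaw y -1.425 0.018201018875671594
```

The viewer limit is reached, so I'll go on with numbers, using the depth map for bar height and position.

```bash
cat >> h.py <<'E'
def cloud(d):
    K=d['intrinsics'];v,u=np.mgrid[:384,:512];ax=(u-K[0,2])/K[0,0];ay=(v-K[1,2])/K[0,0];th=np.hypot(ax,ay)+1e-9
    t=np.tan(th)/th; z=d['range_z']; c=np.stack([ax*t*z,-ay*t*z,-z],-1); P=c@d['rotation'].T+d['xyz']; P[z==0]=np.nan; return P
E
python3 - <<'E'
from h import *
for t,cols in(('w7',(360,375,390,400,410)),('w8',(300,330,360,375,390,400)),('w9',(300,330,360,375,390,400))):
    d=load(t);P=cloud(d);print(t)
    for u in cols:
        q=P[205:250,u]; g=d['frame'][205:250,u].mean(-1)
        print(u,[(int(205+i),*(q[i]*1000).round(0).astype(int).tolist()) for i in range(5,40,5)])
E
```

```text
w7
360 [(210, 584, -99, 119), (215, 582, -99, 120), (220, 582, -96, 129), (225, 587, -87, 149), (230, 587, -85, 154), (235, 587, -83, 159), (240, 584, -84, 158)]
375 [(210, 586, -108, 119), (215, 583, -109, 120), (220, 582, -106, 127), (225, 588, -95, 148), (230, 588, -92, 155), (235, 587, -90, 159), (240, 585, -91, 160)]
390 [(210, 549, -189, -1), (215, 544, -191, -1), (220, 538, -193, -1), (225, 589, -102, 150), (230, 589, -99, 156), (235, 588, -97, 160), (240, 587, -97, 162)]
400 [(210, 550, -203, -2), (215, 545, -203, -1), (220, 539, -206, -2), (225, 589, -108, 149), (230, 590, -104, 157), (235, 589, -102, 161), (240, 587, -102, 162)]
410 [(210, 552, -214, 0), (215, 546, -216, -1), (220, 541, -218, 0), (225, 589, -115, 148), (230, 590, -110, 156), (235, 589, -107, 161), (240, 588, -107, 163)]
w8
300 [(210, 595, -56, 145), (215, 593, -57, 145), (220, 591, -57, 145), (225, 585, -60, 135), (230, 583, -60, 138), (235, 581, -60, 138), (240, 513, -97, -1)]
330 [(210, 597, -69, 145), (215, 595, -69, 145), (220, 593, -70, 145), (225, 586, -74, 134), (230, 586, -73, 139), (235, 583, -74, 
[... 943 characters left out ...]
4, 135), (235, 583, -74, 137), (240, 580, -75, 136)]
360 [(210, 591, -93, 120), (215, 588, -94, 119), (220, 588, -92, 125), (225, 587, -90, 131), (230, 587, -88, 136), (235, 585, -88, 138), (240, 582, -90, 136)]
375 [(210, 592, -102, 119), (215, 589, -103, 119), (220, 588, -101, 124), (225, 588, -98, 130), (230, 588, -96, 136), (235, 586, -96, 137), (240, 583, -97, 136)]
390 [(210, 603, -92, 149), (215, 591, -111, 120), (220, 589, -109, 124), (225, 589, -106, 130), (230, 588, -104, 135), (235, 586, -105, 136), (240, 583, -106, 135)]
400 [(210, 605, -94, 155), (215, 603, -95, 155), (220, 548, -197, 0), (225, 589, -113, 129), (230, 589, -111, 134), (235, 587, -110, 137), (240, 584, -111, 137)]
```

The bar's top now sits at z ≈ 0.136–0.137 along its whole length, so it is level. Its front face lies behind the lip's rear edge at x ≈ 0.584, so the bar is on the seat. Releasing.

jog_arm(
  translation=[
    [0,0,0],
    [0,0,0],
    [0,0,0],
    [0,0,0],
    [0,0,0],
    [0,0,0],
  ],
  roll=[0,0,0,0,0,0],
  gripper=[0.6,0.6,0.8,0.8,0.8,0.8],
)

```text
t: 16.65
eef_pos: [0.559, -0.0411, 0.1123]
tcp_rot: [0.997, 0.071, -0.0, -0.0]
ft_force: [-0.6, 0.4, 0.2]
gripper_width: 0.0681
```

Run:
```python
from h import *
st(); d=snap('wrist','w10');P=cloud(d)
for u in (300,330,360,375,390,400):
    q=P[:,u]; print(u,[(v,*(q[v]*1000).round(0).astype(int).tolist()) for v in range(205,250,5)])
```

```text
16.65 [ 0.559  -0.0411  0.1123] Ftool [-0.5 -0.5 -0.2] yaw y -1.428 0.06814926944592785
300 [(205, 599, -56, 145), (210, 597, -57, 145), (215, 595, -57, 146), (220, 593, -57, 145), (225, 590, -58, 145), (230, 584, -61, 135), (235, 582, -61, 136), (240, 579, -62, 136), (245, 509, -99, -2)]
330 [(205, 600, -68, 145), (210, 598, -69, 145), (215, 596, -69, 146), (220, 594, -70, 146), (225, 592, -71, 144), (230, 586, -75, 135), (235, 584, -74, 138), (240, 581, -75, 137), (245, 576, -78, 131)]
360 [(205, 584, -109, 85), (210, 592, -93, 120), (215, 589, -95, 119), (220, 588, -93, 123), (225, 587, -92, 128), (230, 587, -90, 134), (235, 585, -90, 136), (240, 583, -89, 138), (245, 578, -93, 131)]
375 [(205, 592, -108, 107), (210, 593, -103, 119), (215, 590, -103, 119), (220, 587, -104, 119), (225, 588, -100, 128), (230, 588, -97, 135), (235, 586, -97, 137), (240, 584, -98, 137), (245, 579, -101, 132)]
390 [(205, 606, -92, 151), (210, 604, -92, 152), (215, 602, -91, 154), (220, 588, -114, 119), (225, 589, -109, 127), (230, 588, -106, 134), (235, 587, -104, 138), (240, 584, -106, 137), (245, 580, -110, 132)]
400 [(205, 607, -95, 153), (210, 605, -95, 154), (215, 603, -96, 154), (220, 548, -199, -1), (225, 589, -115, 127), (230, 590, -111, 135), (235, 588, -110, 138), (240, 585, -111, 137), (245, 520, -209, -2)]
```

Released with no force on the tool. The bar stayed level (top about 137 mm) and the lip surface shows in front of it at 132 mm. I'll withdraw straight up, then back.

jog_arm(
  translation=[
    [0,0,-0.02],
    [0,0,-0.04],
    [0,0,-0.04],
    [0,0,-0.03],
    [-0.04,0,0],
    [-0.05,0,0],
    [-0.05,0,0],
    [0,0,0],
    [0,0,0],
  ],
  roll=[0,0,0,0,0,0,0,0,0],
  gripper=[0.8,0.8,0.8,0.8,0.8,0.8,0.8,0.8,0.8],
)

```text
t: 17.82
eef_pos: [0.4211, -0.0612, 0.2428]
tcp_rot: [0.997, 0.071, 0.001, 0.0]
ft_force: [0.3, -0.3, -0.4]
gripper_width: 0.0684
```

Run:
```python
from h import *
st(); d=snap('wrist','w11');P=cloud(d)
R=np.array([[np.cos(.072),np.sin(.072)],[-np.sin(.072),np.cos(.072)]])
G=(P[...,:2]-np.array([.578,.100]))@R.T; G[...,1]+=.0935; Z=P[...,2]   # guard frame
# bar top: strip guard x in[-.03,.02], z 0.125-.18 ; by y bins
for y0 in np.arange(-.13,.06,.02):
    m=(abs(G[...,1]-y0)<.004)&(G[...,0]>-.04)&(G[...,0]<.03)&(Z>.11)&(Z<.19)
    if m.sum(): 
        i=np.argsort(G[...,0][m]); print(round(y0,3),[(int(a*1000),int(b*1000)) for a,b in zip(G[...,0][m][i],Z[m][i])][::max(1,m.sum()//10)])
t=load('t1'); t2=snap('top','t2')
for n,u,v in [('bottle',187,187),('pot',328,160),('timer',337,203),('vessel',257,185)]: print(n,pt(t,u,v).round(3),pt(t2,u,v).round(3))
```

```text
17.825 [ 0.4211 -0.0612  0.2428] Ftool [0.2 0.3 0.4] yaw y -1.428 0.06844603992833292
-0.11 [(-16, 121), (-15, 130), (-15, 125), (-14, 132), (-11, 130), (-10, 134), (-8, 136), (-6, 136), (7, 124), (8, 113), (9, 110)]
-0.09 [(-15, 117), (-13, 117), (-11, 132), (-11, 137), (-10, 132), (-10, 122), (-9, 133), (-9, 138), (-8, 136), (-6, 136), (-5, 136)]
-0.07 [(-12, 130), (-11, 130), (-11, 126), (-11, 132), (-10, 135), (-8, 136), (-7, 134), (0, 136), (0, 125), (0, 129), (4, 113)]
-0.05 [(-39, 137), (-37, 137), (-34, 138), (-31, 139), (-27, 134), (-22, 132), (-16, 131), (-13, 136), (-11, 132), (-8, 137), (4, 116)]
-0.03 [(-13, 134), (-12, 133), (-12, 128), (-12, 125), (-12, 136), (-10, 135), (-10, 136), (-8, 134), (-7, 135), (2, 113), (3, 113)]
-0.01 [(-13, 133), (-13, 123), (-12, 131), (-12, 134), (-12, 127), (-11, 135), (-10, 136), (-9, 136), (-8, 135), (2, 115), (3, 112)]
0.01 [(-14, 127), (-13, 128), (-13, 134), (-13, 133), (-13, 136), (-11, 135), (-11, 136), (-9, 134), (-9, 134), (1, 116), (2, 115)]
0.03 [(-19, 126), (-18, 130), (-18, 132), (-16, 133), (-14, 133), (-12, 134), (-10, 134), (-8, 134), (-7, 135), (-5, 135), (-4, 136)]
0.05 [(-14, 127), (-14, 129), (-12, 133), (-9, 131), (-4, 138), (-3, 133), (-3, 133), (-3, 133), (-2, 133), (1, 118), (1, 115), (1, 114)]
bottle [0.667 0.188 0.186] [0.667 0.188 0.184]
pot [ 0.749 -0.179  0.059] [ 0.748 -0.179  0.063]
timer [ 0.635 -0.2    0.022] [ 0.635 -0.2    0.023]
vessel [0.673 0.018 0.139] [0.671 0.018 0.147]
```

```bash
python3 -c "
from rig import manip
print(manip.job_done())"
```

```text
the job is handed in; nothing more can be done
None
```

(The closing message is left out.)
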